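Close the tumbler bowl with its lugged cover

TASK

Close the tumbler on the sharpening bench: set its round lugged cover on the bowl so that all four lugs drop into the notches of the rim and the cover sits fully down and level all round, then let go. The bowl may stand turned at any angle, so lay the cover on the rim and turn it lightly until it drops in; do not force or slam it, and leave the other things on the bench where they are.

Things in the scene. Friction and masses are not known exactly. Their poses are not given: they have to be found in the camera images.
- cover: the cover, about 0.35 kg: aluminium disc 158 mm across, 4 mm thick, with a solid round spigot below (121 mm across, 14 mm deep, tapering to 110 mm over its lowest 6 mm), four lugs and a black bar handle on top. Origin at the centre of the spigot's underside, z up: disc underside 14 mm, disc top 18 mm, handle top 46 mm above it. It starts lying on the bench, spigot down
- cover_grip (a point): centre of the bar handle, 34 mm above the cover's origin, axes as the cover; the handle is 60 mm long along x, 18 mm wide along y, 28 mm tall
- cover_lug (a point): foot of the lug at the cover's +x; three more at -x, +y and -y. Each lies under the disc, 10 mm wide, 8 mm tall, reaching from the spigot out to 74.5 mm from the centre; this point is 67 mm from the centre and 6 mm above the cover's origin. A rivet head on top of the disc marks each lug
- tumbler: the tumbler, fixed to the bench: round grey base, 176 mm across at its foot, carrying an open white bowl at an unknown angle. Origin at the centre of the base's underside, z up. Its yaw is the base's and does NOT tell where the bowl's notches are: see them, or feel for them with the cover. The bowl turns on the base only under about 2 N m
- tumbler_rim (a point): centre of the bowl's mouth, level with the rim's top, 160 mm above the bench, axes as the base. Bowl 150 mm across outside, 126 mm inside; four notches through the 12 mm thick rim, 90 degrees apart, 16 mm wide, 10 mm deep. Cover seated: its origin is 14 mm below this point; riding with its lugs on the rim: 6 mm below
- tumbler_mouth (a point): point on the bowl's axis 6 mm below the rim's top: the cover's origin is here while its lugs ride on the rim. The spigot then has 2.5 mm of play all round and keeps the cover centred while it is turned; with the lugs over the notches (to about 2 degrees) a cover held loosely drops 8 mm by its own weight until its disc lies on the rim
- lap_plate: bystander: plain round steel lapping plate, 110 mm across, 12 mm thick, same bar handle but no lugs; origin at the centre of its underside
- stone: bystander: tan sharpening stone 50 x 150 x 25 mm; origin at the centre of its underside
- tin: bystander: round steel tin, 60 mm across, 50 mm tall; origin at the centre of its underside
- marker: bystander: marker pen 135 mm long, 18 mm thick, along its x; origin under its middle
Not all that is in view belongs to the job. Leave any orange or turquoise look-alike of the cover alone.

How it is judged:
At the end, for the whole second after the job is handed in: The cover lies at rest on the bowl with its lugs in the notches: its origin at least 11.5 mm below the rim's top (14 mm when fully home), within 5 mm of the rim's centre, level to 0.03 rad (z of cover in the frame of tumbler_rim between -0.018 and -0.0115 m and horizontal distance between cover and tumbler_rim below 0.005 m and angle between cover's own z axis and vertical below 0.03 rad and linear speed of cover below 0.02 m/s and angular speed of cover below 0.1 rad/s); the robot touches nothing.
It fails at once if cover pressed or dropped on the tumbler with more than 45 N (contact force between cover and tumbler above 45 N).
It fails at once if a bystander moved by more than 30 mm (distance of any of lap_plate, stone, tin, marker from where it was at the start of the episode above 0.03 m).
It also fails if it takes over 58 s, if anything falls off the work surface, if the arm or the gripper's body presses on something with over 40 N, if the wrist force passes 120 N, or if a joint passes its speed limit or range.

ROBOT

A 7-joint arm with a two-finger parallel gripper is mounted at the origin on the work surface. World frame = base frame: x ahead of the robot, y to its left, z up, the work surface at z = 0. Lengths are in m, angles in rad, forces in N, time in s.
With the tool pointing down it reaches from about 0.425 to 0.875 m from the base axis. Payload 4.7 kg.
Tool frame: the origin (TCP) lies midway between the tips of the shut fingers; the grasp point (between the pads) lies 19 mm behind it; z points along the fingers, y is the line along which they close (so a half turn about z gives the same grasp; the last joint's range is limited). The gripper opens to 87 mm and grips with 3 to 60 N. Pads are 19 mm wide; open, the fingers measure 117 mm over their backs; the gripper's body (75 mm by 190 mm) begins 51 mm behind the grasp point.
Start: joints at [1.274, 0.321, -0.07, 1.45, 0.023, 1.371, -0.057], TCP at [0.199, -0.619, 0.223] pointing down, gripper open.
Joint ranges: [-2.86, 2.86], [-0.3, 2.09], [-1.38, 1.24], [0.06, 2.45], [-1.56, 4.7], [0.09, 2.05], [-2.69, 2.69]. Speed limits (rad/s): [2.57, 2.57, 3.14, 3.14, 3.14, 3.14, 3.14].

INTERFACE

Orientations are given as a rotation vector (axis times angle).
In Python, from bench import ctrl gives the robot as it stands. The module is installed in compiled form; this text tells all that it offers.
- The arm moves only by the tool carry_out, never from a script. Its argument "steps" is a list of rows, each a list of 7 numbers: the turn, a rotation vector about the world's x, y, z in degrees, then the shift along the world's x, y, z in cm, then the opening, from 0 (shut) to 1 (fully open). A call has 1 to 12 rows; each row is the pose to reach, as a shift and turn from the pose commanded when the call began; what a row does not reach only later rows make up. A row lasts 1/10 s, in which the tool goes at most 50 mm and 8.59 degrees, less where a joint would pass 70% of its speed; a pose out of reach is approached as far as the arm can. A call with a gripper value outside its range is refused whole. The fingers move at their own pace and stop on an object; "squeeze" is the grip in N (left out, the last holds). Time passes only in rows, so rows that repeat a pose let the fingers close. It gives the time, the measured TCP pose, the force, the opening and the grip force at its end, in the units of the state.
- ctrl.get_state(): the state, without advancing time (a new reading comes with each control period).
- ctrl.get_image(name): name is "scene" or "side" or "wrist"; returns a dict with "pixels" (384x512x3 uint8, red, green, blue), "camera_matrix" (3x3 intrinsics, pixels), "cam_to_world" (4x4, takes a point from camera to world coordinates); the wrist camera has in their place "T_tool_cam" (4x4, takes a point from camera to tool coordinates, whose origin is the TCP and whose axes are the flange's). Camera axes: x right, y down, z forward; pixel columns grow to the right and rows downward; lengths in m; the calibration is good to about 2 mm. The wrist camera is an equidistant fisheye: a pixel r from the principal point sees the ray r / f radians off the axis. A picture is of the moment at which its call begins: read the wrist's pose just before it. There is no depth.
- ctrl.close_job(): hands the job in; it is judged then, once.
The state is a dict: "time": time; "joint_positions": joint angles; "qd": joint speeds; "joint_torque": joint torques, N m; "position": TCP position; "tool_rot": TCP orientation; "ft_force": force on the tool from outside, world axes, zero at the start; "torque": the same for the moment, N m; "grip_width": opening from 0.0 (shut) to 1.0 (fully open); "grip_force": force on a finger pad.
Only numpy, scipy, OpenCV 4.12 (cv2) and the standard library are available. Lean on these libraries where they do the work, as an engineer would, in place of code of your own. Each camera call takes 0.05 s, during which the arm holds its last target. There are 200 camera calls.

## Working session

There is one attempt and no reset: what is moved stays moved. The work goes in short steps, Python scripts to look and compute and a tool call to move; the robot and the scene stay as the last step left them, time stands still between calls to the robot, and variables do not carry over. Pictures are saved under pics/ and viewed, at most 10 in all, crops included, and the job is handed in when it is done.

Besides the shell and the picture viewer there is one more tool, called as a command line: name --pt "numbers of a row" for each row, then --argument value for the rest. carry_out: Moves the arm, as the interface text tells. Its arguments: {"type":"object","properties":{"steps":{"type":"array","items":{"type":"array","items":{"type":"number"}}},"squeeze":{"type":"number"}},"required":["steps"]}

```bash
mkdir -p pics; cat > h.py <<'E'
import numpy as np, cv2
from bench import ctrl
from scipy.spatial.transform import Rotation as R
def snap(n,f=None):
    im=ctrl.get_image(n)
    if f: cv2.imwrite('pics/'+f,cv2.cvtColor(im['pixels'],cv2.COLOR_RGB2BGR))
    return im
def ray(im,u,v):
    K=im['camera_matrix'];T=im['cam_to_world']
    d=T[:3,:3]@np.linalg.solve(K,[u,v,1.]);return T[:3,3],d/np.linalg.norm(d)
def onz(im,u,v,z):
    o,d=ray(im,u,v);return o+d*(z-o[2])/d[2]
def tri(a,b):
    A=0;B=0
    for o,d in (a,b):
        P=np.eye(3)-np.outer(d,d);A=A+P;B=B+P@o
    x=np.linalg.solve(A,B)
    return x,[np.linalg.norm((np.eye(3)-np.outer(d,d))@(x-o))for o,d in(a,b)]
E
python3 - <<'E'
from h import *
import pickle
s=ctrl.get_state();print(s['position'],s['tool_rot'],s['grip_width'])
c={n:snap(n) for n in('scene','side','wrist')}
pickle.dump((s,c),open('c.pkl','wb'))
for n in('scene','side'):print(c[n]['camera_matrix'],c[n]['cam_to_world'])
print(c['wrist']['camera_matrix'],c['wrist']['T_tool_cam'])
for n in c: cv2.imwrite('pics/%s0.png'%n,cv2.resize(cv2.cvtColor(c[n]['pixels'],cv2.COLOR_RGB2BGR),(800,600),interpolation=cv2.INTER_CUBIC))
E
```

```text
[ 0.19853818 -0.61834902  0.22147347] [-3.10190952e+00 -4.85997622e-01  6.71974167e-04] 0.9985905543716767
[[436.08903506   0.         256.31799009]
 [  0.         436.08903506 191.51467879]
 [  0.           0.           1.        ]] [[ 0.3877872   0.57247248 -0.72242394  1.26498749]
 [ 0.92152568 -0.22353667  0.31752446 -0.23841547]
 [ 0.02028577 -0.78886413 -0.61423275  0.78898563]
 [ 0.          0.          0.          1.        ]]
[[364.23774997   0.         254.14692017]
 [  0.         364.23774997 192.52195754]
 [  0.           0.           1.        ]] [[-0.74606051 -0.44206542  0.49796776 -0.12024746]
 [-0.66586508  0.49060041 -0.56208089  0.74176492]
 [ 0.00417334 -0.7509257  -0.66037352  0.87205132]
 [ 0.          0.          0.          1.        ]]
[[297.31863964   0.         251.48730313]
 [  0.         297.31863964 192.26242381]
 [  0.           0.           1.        ]] [[ 1.67356664e-04 -9.65288195e-01 -2.61187045e-01  7.09716332e-02]
 [ 9.99999980e-01  1.33638628e-04  1.46855945e-04  8.71513206e-04]
 [-1.06853631e-04 -2.61187064e-01  9.65288199e-01 -1.62614210e-01]
 [ 0.00000000e+00  0.00000000e+00  0.00000000e+00  1.00000000e+00]]
```

View pics/scene0.png

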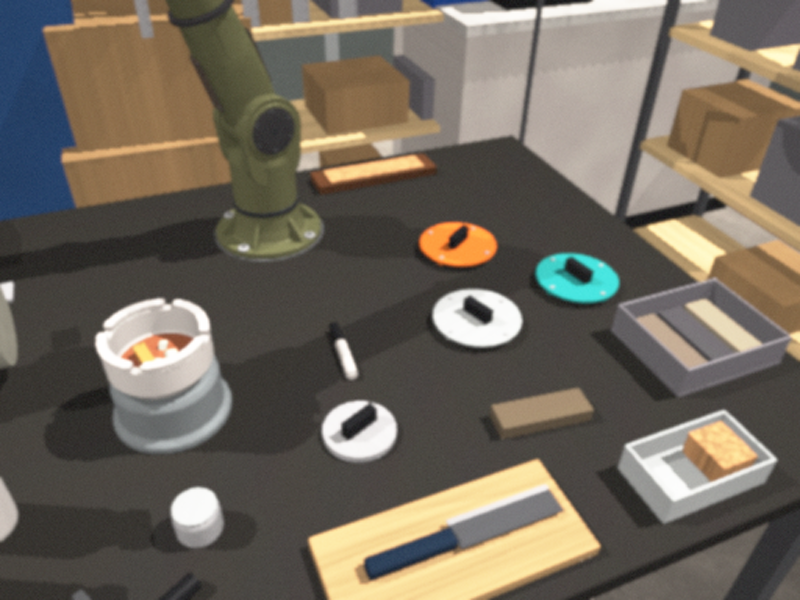

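View pics/side0.png

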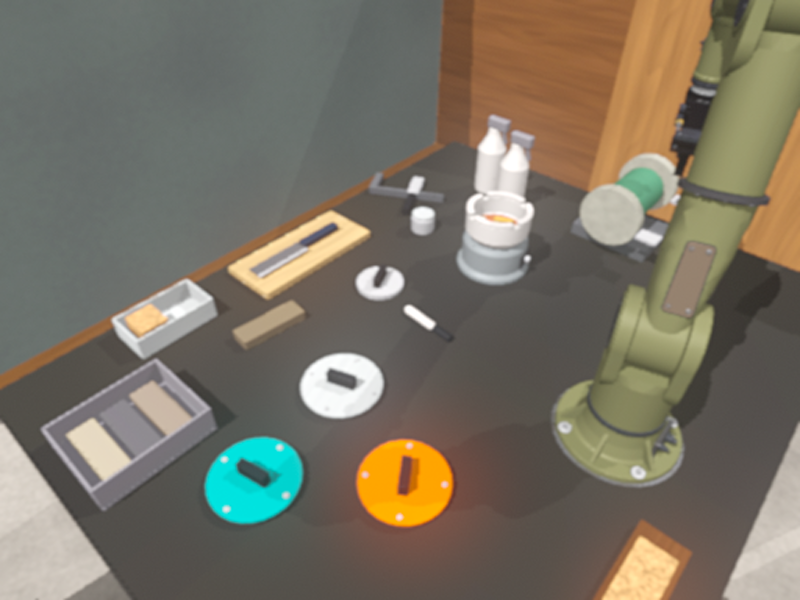

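Scene view: the cover (bare aluminium, black bar) is at (477,318)/800, and the tumbler's rim is at (155,335). Side view: cover at (342,385), rim at (499,210). Orange and turquoise discs are decoys; the smaller plate is the lap plate. I'll enlarge these spots next.

```bash
python3 - <<'E'
from h import *
import pickle
s,c=pickle.load(open('c.pkl','rb'))
out=np.zeros((600,800,3),np.uint8)
for i,(n,x,y) in enumerate([('scene',265,174),('scene',60,185),('side',179,216),('side',279,110)]):
    t=cv2.resize(c[n]['pixels'][y:y+60,x:x+80],(400,300),interpolation=cv2.INTER_CUBIC)
    t=cv2.normalize(t,None,0,255,cv2.NORM_MINMAX)
    out[300*(i//2):300*(i//2)+300,400*(i%2):400*(i%2)+400]=t
cv2.imwrite('pics/mos.png',out[:,:,::-1])
E
```

```text
(no output)
```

View pics/mos.png

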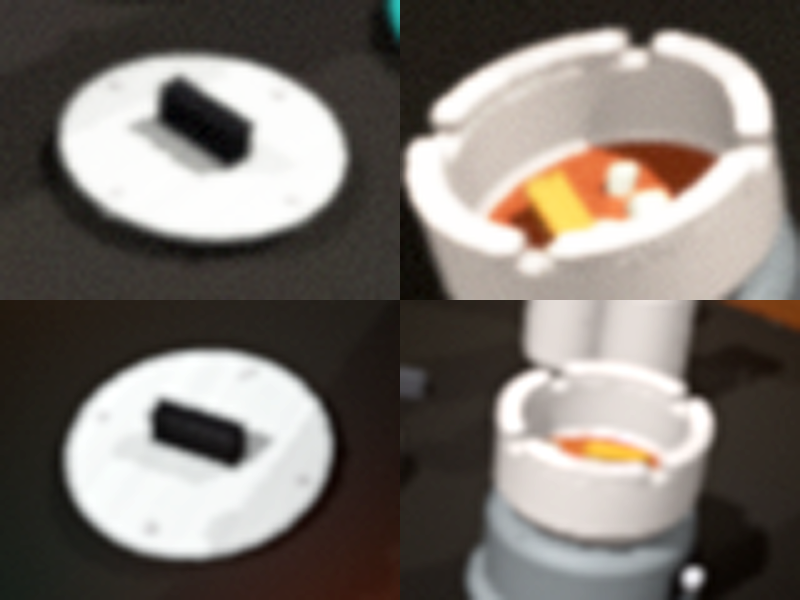

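Tile 1/3 show the cover's handle and four rivets; tiles 2/4 show the four notches, e.g. scene at (635,42), (440,130), (760,142), (535,255) in mosaic pixels. Computing from these.

```bash
python3 - <<'E'
from h import *
import pickle
s,c=pickle.load(open('c.pkl','rb'))
off={0:('scene',265,174,0,0),1:('scene',60,185,400,0),2:('side',179,216,0,300),3:('side',279,110,400,300)}
def px(t,p):
    n,x,y,a,b=off[t];return c[n],x+(p[0]-a+.5)/5-.5,y+(p[1]-b+.5)/5-.5
z=lambda t,p,h:onz(*px(t,p),h)
T=lambda p,q,a,b:tri(ray(*px(a,p)),ray(*px(b,q)))
def ang(P,C):return np.round([(np.degrees(np.arctan2(*(p-C)[1::-1])),1000*np.linalg.norm((p-C)[:2])) for p in P],1).tolist()
print('handle ends',T((170,85),(243,437),0,2),T((243,133),(157,405),0,2))
for t,P in((0,[(115,86),(280,95),(293,200),(117,192)]),(2,[(250,372),(103,416),(152,527),(303,480)])):
    Q=np.array([z(t,p,.019) for p in P]);C=Q.mean(0);print('riv',C.round(4),ang(Q,C))
for a,b in(((115,86),(303,480)),((280,95),(152,527)),((293,200),(103,416)),((117,192),(250,372))):print('rivtri',T(a,b,0,2))
for t,P in((0,[(57,145),(349,155),(195,52),(210,241)]),(2,[(64,455),(336,445),(205,348),(190,560)])):
    Q=np.array([z(t,p,.018) for p in P]);print('disc',Q.mean(0).round(4),Q.round(3).tolist())
for t,P in((1,[(637,42),(443,130),(757,140),(535,250)]),(3,[(553,372),(510,437),(655,472),(690,400)])):
    Q=np.array([z(t,p,.158) for p in P]);C=Q.mean(0);print('notch',C.round(4),ang(Q,C))
print('notchtri',T((637,42),(655,472),1,3),T((443,130),(690,400),1,3),T((757,140),(510,437),1,3),T((535,250),(553,372),1,3))
E
```

```text
handle ends (array([0.4183323 , 0.25985639, 0.03777153]), [np.float64(0.003856459476595158), np.float64(0.00385645947659531)]) (array([0.47388105, 0.27692137, 0.03940208]), [np.float64(0.0030637118552617653), np.float64(0.0030637118552617917)])
riv [0.4525 0.2677 0.019 ] [[-160.4, 67.3], [108.7, 65.9], [20.3, 66.9], [-71.0, 66.6]]
riv [0.4414 0.2678 0.019 ] [[-70.9, 67.1], [20.4, 67.8], [109.6, 65.9], [-160.6, 67.3]]
rivtri (array([0.38196827, 0.24563549, 0.0146422 ]), [np.float64(0.0030624596875590228), np.float64(0.0030624596875590145)])
rivtri (array([0.4242694 , 0.33063858, 0.01443555]), [np.float64(0.0036398218086042895), np.float64(0.003639821808604247)])
rivtri (array([0.50956967, 0.2914961 , 0.01482602]), [np.float64(0.0027516251927164827), np.float64(0.00275162519271638)])
rivtri (array([0.46772323, 0.20465341, 0.0148919 ]), [np.float64(0.0032685899787294683), np.float64(0.0032685899787295728)])
disc [0.4549 0.2675 0.018 ] [[0.425, 0.192, 0.018], [0.492, 0.34, 0.018], [0.376, 0.304, 0.018], [0.527, 0.234, 0.018]]
disc [0.4422 0.2696 0.018 ] [[0.5, 0.328, 0.018], [0.382, 0.212, 0.018], [0.5, 0.208, 0.018], [0.386, 0.331, 0.018]]
notch [ 0.4645 -0.2638  0.158 ] [[156.9, 68.0], [-115.8, 67.4], [67.2, 71.2], [-26.1, 71.6]]
notch [ 0.4599 -0.2674  0.158 ] [[-25.3, 71.7], [61.1, 73.3], [154.1, 74.1], [-117.0, 74.0]]
notchtri (array([ 0.39571518, -0.23798337,  0.1545368 ]), [np.float64(0.0012264127265239956), np.float64(0.0012264127265241061)]) (array([ 0.42718813, -0.32820995,  0.15641353]), [np.float64(0.004693037174171274), np.float64(0.004693037174171303)]) (array([ 0.49358675, -0.19906061,  0.16009902]), [np.float64(0.0010084639778280015), np.float64(0.0010084639778280048)]) (array([ 0.52557473, -0.29679091,  0.15697693]), [np.float64(0.0018034483586797016), np.float64(0.0018034483586796515)])
```

Estimates: cover about (0.447, 0.268), yaw ≈ 20°; tumbler about (0.461, −0.266), notches ≈ −25° mod 90. The tool is already within about 2° of the grasp direction. The two views disagree by a few mm, so I'll refine with the wrist camera, over the tumbler first as it is on the way.

carry_out --pt "0 0 0 2 2 5 1" --pt "0 0 0 5 5 9 1" --pt "0 0 0 9 9 12 1" --pt "0 0 0 13 13 12 1" --pt "0 0 0 16 16 12 1" --pt "0 0 0 19 19 12 1" --pt "0 0 0 22 22 12 1" --pt "0 0 0 25 25 12 1" --pt "0 0 0 28 28 12 1" --pt "0 0 0 30 31 12 1" --pt "0 0 0 30 31 12 1" --pt "0 0 0 30 31 12 1"

```text
time: 1.35
position: [0.4991, -0.3081, 0.3423]
tool_rot: [3.103, 0.49, -0.001]
ft_force: [-0.8, -1.0, -0.2]
grip_width: 0.997
grip_force: 0.0
```

```bash
cat >> h.py <<'E'
def wproj(im,s,X):   # world point -> wrist pixel
    Rt=R.from_rotvec(s['tool_rot']).as_matrix();T=im['T_tool_cam']
    p=T[:3,:3].T@(Rt.T@(np.asarray(X)-s['position'])-T[:3,3])
    r=np.hypot(p[0],p[1]);th=np.arctan2(r,p[2]);K=im['camera_matrix']
    return K[0,2]+K[0,0]*th*p[0]/r,K[1,2]+K[1,1]*th*p[1]/r
def wray(im,s,u,v):
    K=im['camera_matrix'];a=(u-K[0,2])/K[0,0];b=(v-K[1,2])/K[1,1];th=np.hypot(a,b)
    d=np.array([np.sin(th)*a/th,np.sin(th)*b/th,np.cos(th)])
    Rt=R.from_rotvec(s['tool_rot']).as_matrix();T=im['T_tool_cam']
    return Rt@T[:3,3]+s['position'],Rt@T[:3,:3]@(d/np.linalg.norm(d))
def wonz(im,s,u,v,z):
    o,d=wray(im,s,u,v);return o+d*(z-o[2])/d[2]
def ortho(im,s,C,z,half,N=600):  # rectified top view of plane z, x right, y up
    g=np.linspace(-half,half,N);m=np.array([[wproj(im,s,(C[0]+a,C[1]+b,z)) for a in g] for b in g[::-1]],np.float32)
    return cv2.remap(im['pixels'],m[...,0],m[...,1],cv2.INTER_CUBIC)[:,:,::-1]
E
python3 - <<'E'
from h import *
import pickle
s=ctrl.get_state();print(s['time'],s['position'],s['tool_rot'],s['joint_positions'],s['ft_force'])
im=snap('wrist');pickle.dump((s,im),open('w1.pkl','wb'))
a=cv2.resize(im['pixels'][:,:,::-1],(400,300))
b=ortho(im,s,(.461,-.266),.16,.1,400)
o=np.zeros((400,800,3),np.uint8);o[:300,:400]=a;o[:,400:]=b;cv2.imwrite('pics/w1.png',o)
E
```

```text
1.35 [ 0.49910549 -0.30806235  0.34232202] [ 3.10306605e+00  4.89871843e-01 -1.10091945e-03] [ 0.80579428  0.17448072 -0.34859598  1.40379968  0.05981761  1.57412297
 -0.79539687] [-0.81460425 -0.97495958 -0.21501638]
```

View pics/w1.png

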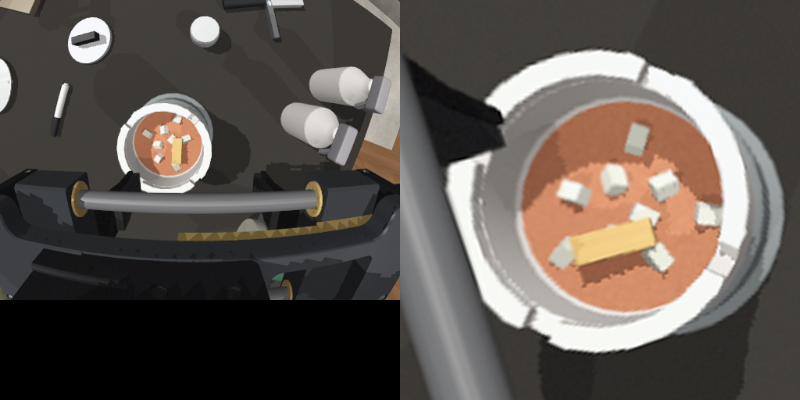

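The rectified top view (0.5 mm/px) shows the rim centred at (598,200), i.e. (0.460, −0.266), outer diameter 300 px = 150 mm as stated. Notches are at (643,72), (722,257), (530,317), giving a direction of ≈65.2° mod 90. Next, look at the cover.

carry_out --pt "0 0 1 -1 4 0 1" --pt "0 0 1 -2 8.5 0 1" --pt "0 0 2 -3 13 0 1" --pt "0 0 2 -4 17.5 0 1" --pt "0 0 2 -5 22 0 1" --pt "0 0 2 -6 26.5 0 1" --pt "0 0 2 -7 31 -1 1" --pt "0 0 2 -8 35.5 -2 1" --pt "0 0 2 -9 40 -3 1" --pt "0 0 2 -9.5 44.5 -4 1" --pt "0 0 2 -10 49 -5 1" --pt "0 0 2 -10 53.5 -6 1"

```text
time: 2.6
position: [0.3989, 0.226, 0.2826]
tool_rot: [3.094, 0.534, 0.003]
ft_force: [1.1, -0.5, -1.1]
grip_width: 1.002
grip_force: 0.0
```

carry_out --pt "0 0 0 0 2.5 0 1" --pt "0 0 0 0 2.5 0 1" --pt "0 0 0 0 2.5 0 1"

```text
time: 2.9
position: [0.3995, 0.2495, 0.2825]
tool_rot: [3.095, 0.537, -0.001]
ft_force: [0.8, -0.7, -0.4]
grip_width: 1.003
grip_force: 0.0
```

```bash
python3 - <<'E'
from h import *
import pickle
s=ctrl.get_state();print(s['time'],s['position'],s['tool_rot'],s['joint_positions'],s['ft_force'])
im=snap('wrist');pickle.dump((s,im),open('w2.pkl','wb'))
a=ortho(im,s,(.447,.268),.046,.1,400)
b=ortho(im,s,(.447,.268),.018,.1,400)
cv2.imwrite('pics/w2.png',np.hstack([a,b]))
E
```

```text
2.9 [0.39952892 0.24952412 0.28253534] [ 3.09469540e+00  5.37166910e-01 -5.19567964e-04] [ 0.46339383 -0.09746139 -0.99573068  1.75082247 -0.08192963  1.44484647
 -1.74687373] [ 0.78385263 -0.65214039 -0.35591573]
```

View pics/w2.png

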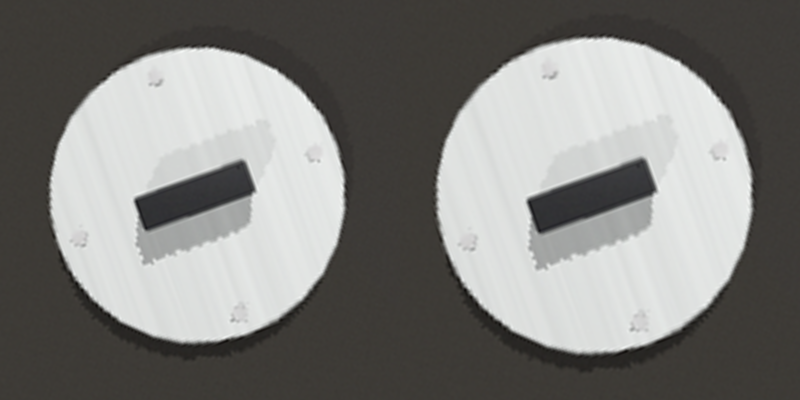

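The disc measures 316 px = 158 mm, centred at (594,195) in the right tile, so the cover is at (0.444, 0.2705). The handle at z=46 mm agrees to 0.5 mm. Rivet lines give yaw 19.6°, and the tool's is 19.7°. Descending; TCP z ≈ 0.023 keeps the tips clear of the disc.

carry_out --pt "0 0 0 2.2 1 -4 1" --pt "0 0 0 4.5 2.1 -8 1" --pt "0 0 0 4.5 2.1 -12 1" --pt "0 0 0 4.5 2.1 -16 1" --pt "0 0 0 4.5 2.1 -19 1" --pt "0 0 0 4.5 2.1 -21 1" --pt "0 0 0 4.5 2.1 -21 1" --pt "0 0 0 4.5 2.1 -21 1"

```text
time: 3.75
position: [0.4446, 0.2706, 0.0728]
tool_rot: [3.095, 0.536, -0.0]
ft_force: [0.3, 0.3, 0.5]
grip_width: 1.0
grip_force: 0.0
```

carry_out --pt "0 0 0 0 0 -2 1" --pt "0 0 0 0 0 -4 1" --pt "0 0 0 0 0 -5 1" --pt "0 0 0 0 0 -5 0.6" --pt "0 0 0 0 0 -5 0.3" --pt "0 0 0 0 0 -5 0.1" --pt "0 0 0 0 0 -5 0" --pt "0 0 0 0 0 -5 0" --pt "0 0 0 0 0 -5 0" --pt "0 0 0 0 0 -5 0" --pt "0 0 0 0 0 -5 0" --pt "0 0 0 0 0 -5 0" --squeeze 30

```text
time: 4.95
position: [0.4437, 0.2721, 0.0226]
tool_rot: [3.095, 0.54, -0.0]
ft_force: [-1.4, -1.1, 0.2]
grip_width: 0.263
grip_force: 0.0
```

carry_out --pt "0 0 0 0 0 0 0" --pt "0 0 0 0 0 0 0" --pt "0 0 0 0 0 0 0" --pt "0 0 0 0 0 0 0" --pt "0 0 0 0 0 1 0" --pt "0 0 0 0 0 3 0" --pt "0 0 0 0 0 5 0" --pt "0 0 0 0 0 5 0"

```text
time: 5.75
position: [0.4452, 0.2735, 0.075]
tool_rot: [-3.093, -0.54, -0.007]
ft_force: [0.5, 0.2, -2.8]
grip_width: 0.205
grip_force: 30.0
```

Held at 30 N (18 mm = handle width) and lifted. Now carry to the tumbler, turning +45.6° on the way.

carry_out --pt "0 0 0 0 0 4 0" --pt "0 0 0 0 -1 8 0" --pt "0 0 2 0.3 -4 12 0" --pt "0 0 6 0.5 -8 16 0" --pt "0 0 10 0.7 -12 19 0" --pt "0 0 15 0.9 -16 20 0" --pt "0 0 20 1.1 -20 20 0" --pt "0 0 25 1.2 -24 20 0" --pt "0 0 30 1.3 -28 20 0" --pt "0 0 35 1.4 -32 20 0" --pt "0 0 40 1.5 -36 20 0" --pt "0 0 43 1.5 -40 20 0"

```text
time: 6.95
position: [0.4581, -0.1292, 0.2714]
tool_rot: [-2.678, -1.641, 0.002]
ft_force: [0.9, 0.2, -3.9]
grip_width: 0.202
grip_force: 30.0
```

carry_out --pt "0 0 1 0 -4 0 0" --pt "0 0 2.6 0 -8 0 0" --pt "0 0 2.6 0 -11 0 0" --pt "0 0 2.6 0 -13 0 0" --pt "0 0 2.6 0 -13.9 0 0" --pt "0 0 2.6 0 -13.9 0 0" --pt "0 0 2.6 0 -13.9 0 0"

```text
time: 7.65
position: [0.4593, -0.2648, 0.2724]
tool_rot: [-2.641, -1.7, -0.001]
ft_force: [-0.9, 1.1, -3.9]
grip_width: 0.204
grip_force: 30.0
```

```bash
python3 - <<'E'
from h import *
import pickle
s=ctrl.get_state();r=s['tool_rot'];print(s['time'],s['position'],r,2*np.degrees(np.arctan2(r[1],r[0])),s['joint_positions'],s['ft_force'],s['grip_width'])
M=R.from_rotvec(r).as_matrix();print(M[:,2])
im=snap('wrist');c=snap('scene');pickle.dump((s,im,c),open('w3.pkl','wb'))
z=s['position'][2]-.0226
a=ortho(im,s,s['position'],z+.018,.1,400)
b=cv2.resize(c['pixels'][120:270,20:170,::-1],(400,400),interpolation=cv2.INTER_CUBIC)
cv2.imwrite('pics/w3.png',np.hstack([a,b]))
E
```

```text
7.65 [ 0.45928829 -0.26478955  0.27242015] [-2.64057628e+00 -1.70002063e+00 -9.21083576e-04] -294.4525901152857 [ 0.98022723  0.07247755 -0.53087319  1.65421998  0.03597712  1.42556593
  0.01849123] [-0.85197325  1.05027139 -3.91567416] 0.20359379939304784
[-1.00522182e-04  1.23975138e-03 -9.99999226e-01]
```

View pics/w3.png

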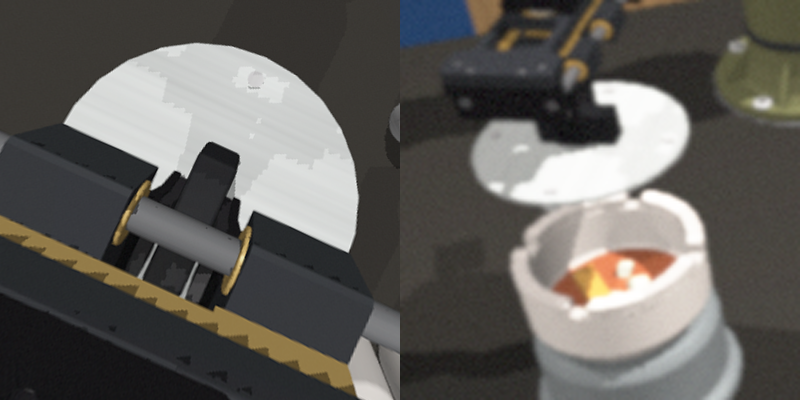

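Cover centred on the TCP within about 0.5 mm, rivet at (256,79) → yaw ≈ 65°. It hangs level above the bowl. Lowering to just above the rim.

carry_out --pt "0 0 0 0.1 -0.1 -3 0" --pt "0 0 0 0.1 -0.1 -6 0" --pt "0 0 0 0.1 -0.1 -7.5 0" --pt "0 0 0 0.1 -0.1 -8.2 0" --pt "0 0 0 0.1 -0.1 -8.2 0" --pt "0 0 0 0.1 -0.1 -8.2 0"

```text
time: 8.35
position: [0.4607, -0.2681, 0.192]
tool_rot: [2.642, 1.697, 0.001]
ft_force: [0.5, -0.1, -2.7]
grip_width: 0.205
grip_force: 30.0
```

carry_out --pt "0 0 0 0 0 -0.2 0" --pt "0 0 0 0 0 -0.4 0" --pt "0 0 0 0 0 -0.6 0" --pt "0 0 0 0 0 -0.8 0" --pt "0 0 0 0 0 -0.9 0" --pt "0 0 0 0 0 -1.0 0" --pt "0 0 0 0 0 -1.0 0"

```text
time: 9.05
position: [0.4597, -0.2678, 0.1804]
tool_rot: [-2.643, -1.697, 0.0]
ft_force: [-0.1, 0.3, -3.4]
grip_width: 0.206
grip_force: 30.0
```

carry_out --pt "0 0 0 0 0.1 -0.1 0" --pt "0 0 0 0 0.1 -0.2 0" --pt "0 0 0 0 0.1 -0.3 0" --pt "0 0 0 0 0.1 -0.4 0" --pt "0 0 0 0 0.1 -0.4 0" --pt "0 0 0 0 0.1 -0.4 0"

```text
time: 9.65
position: [0.4597, -0.2669, 0.1766]
tool_rot: [2.644, 1.697, 0.0]
ft_force: [0.3, -0.5, -2.4]
grip_width: 0.202
grip_force: 30.0
```

carry_out --pt "0 0 0 0 0 -0.1 0" --pt "0 0 0 0 0 -0.15 0" --pt "0 0 0 0 0 -0.2 0" --pt "0 0 0 0 0 -0.2 0"

```text
time: 10.05
position: [0.4597, -0.2669, 0.1745]
tool_rot: [-2.643, -1.697, 0.0]
ft_force: [-0.1, -0.5, -3.2]
grip_width: 0.205
grip_force: 30.0
```

No contact 2 mm below the riding height, so the lugs seem to be entering the notches. Continuing gently.

carry_out --pt "0 0 0 0 0 -0.1 0" --pt "0 0 0 0 0 -0.2 0" --pt "0 0 0 0 0 -0.3 0" --pt "0 0 0 0 0 -0.3 0"

```text
time: 10.45
position: [0.4596, -0.2668, 0.1713]
tool_rot: [-2.643, -1.697, 0.0]
ft_force: [-0.7, -0.4, -3.9]
grip_width: 0.208
grip_force: 30.0
```

carry_out --pt "0 0 0 0 0 -0.1 0" --pt "0 0 0 0 0 -0.15 0" --pt "0 0 0 0 0 -0.2 0" --pt "0 0 0 0 0 -0.2 0"

```text
time: 10.85
position: [0.4597, -0.2669, 0.1695]
tool_rot: [2.644, 1.697, -0.0]
ft_force: [-0.1, -0.1, -5.0]
grip_width: 0.201
grip_force: 30.0
```

carry_out --pt "0 0 0 0 0 -0.05 0" --pt "0 0 0 0 0 -0.1 0" --pt "0 0 0 0 0 -0.1 0"

```text
time: 11.15
position: [0.4598, -0.2669, 0.1686]
tool_rot: [2.643, 1.697, 0.0]
ft_force: [-0.6, -0.9, -3.4]
grip_width: 0.205
grip_force: 30.0
```

Within about 1 mm of home and still hanging; release it gently, then back off.

carry_out --pt "0 0 0 0 0 0 0" --pt "0 0 0 0 0 0 0.3" --pt "0 0 0 0 0 0 0.5" --pt "0 0 0 0 0 0 0.7" --pt "0 0 0 0 0 0 0.8" --pt "0 0 0 0 0 0 0.8" --pt "0 0 0 0 0 0 0.8" --pt "0 0 0 0 0 0 0.8" --pt "0 0 0 0 0 0 0.8" --pt "0 0 0 0 0 0 0.8" --squeeze 5

```text
time: 12.15
position: [0.4597, -0.2669, 0.1686]
tool_rot: [2.644, 1.697, -0.0]
ft_force: [-0.7, 0.4, -0.4]
grip_width: 0.797
grip_force: 0.0
```

carry_out --pt "0 0 0 0 0 1 0.8" --pt "0 0 0 0 0 4 0.8" --pt "0 0 0 0 0 8 0.8" --pt "0 0 0 -2 -1 12 0.8" --pt "0 0 0 -5 -3 15 0.8" --pt "0 0 0 -5 -6 15 0.8" --pt "0 0 0 -5 -6 15 0.8"

```text
time: 12.85
position: [0.4081, -0.3317, 0.3203]
tool_rot: [2.646, 1.686, -0.001]
ft_force: [-1.4, 0.0, -0.4]
grip_width: 0.798
grip_force: 0.0
```

```bash
python3 - <<'E'
from h import *
s=ctrl.get_state();print(s['time'],s['position'])
im=snap('wrist');c=snap('scene');d=snap('side')
a=ortho(im,s,(.46,-.266),.164,.1,400)
b=cv2.resize(c['pixels'][180:280,55:155,::-1],(400,400),interpolation=cv2.INTER_CUBIC)
e=cv2.resize(d['pixels'][105:180,280:355,::-1],(200,200),interpolation=cv2.INTER_CUBIC);b[:200,200:]=b[:200,200:]
o=np.zeros((600,800,3),np.uint8);o[:400]=np.hstack([a,b]);o[400:,:200]=e
cv2.imwrite('pics/w4.png',o)
E
```

```text
12.85 [ 0.40808548 -0.33167103  0.32033992]
```

View pics/w4.png

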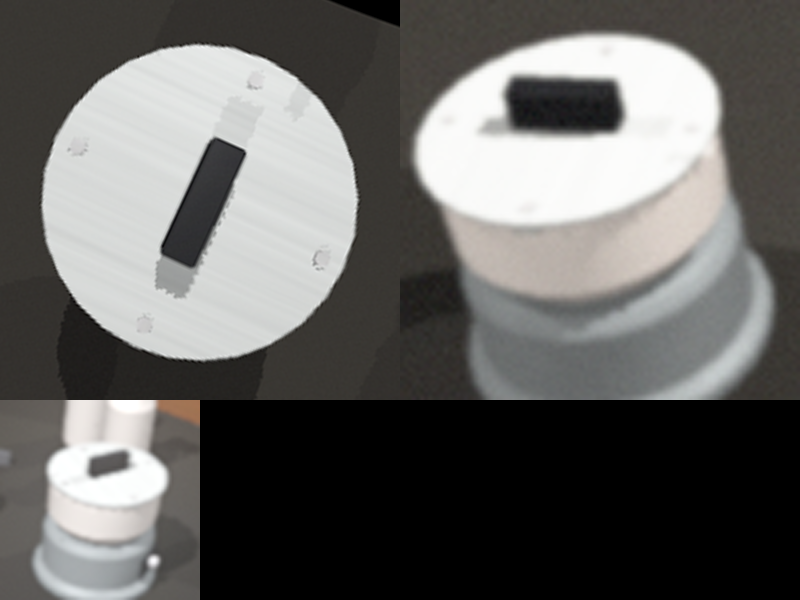

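The cover is a 316 px circle centred at (200,202), so z ≈ 0.164 fits. The disc lies flat on the rim with no gap in either view, and the gripper is clear. Handing in.

```bash
python3 -c "
from bench import ctrl
print(ctrl.close_job())"
```

```text
the job is handed in; nothing more can be done
None
```

The cover is seated on the bowl with its lugs in the notches, level and within about 1 mm of centre as seen in the last pictures. The gripper is clear, and the job was handed in at about 13 s; the hand-in returned no verdict.

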